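# Rub down the inlay strip of a board with a sprung burnisher

## Robot

A 7-joint arm with a two-finger parallel gripper is mounted at the origin on the work surface. World frame = base frame: x ahead of the robot, y to its left, z up, the work surface at z = 0. Lengths are in m, angles in rad, forces in N, time in s.
With the tool pointing down it reaches from about 0.35 to 0.9 m from the base axis. Payload 8.1 kg.
Tool frame: the origin (TCP) lies at the very end of the fingers, on their centre line; the grasp point (between the pads) lies 19 mm behind it; z points along the fingers, y is the line along which they close (so a half turn about z gives the same grasp; the last joint's range is limited). The gripper opens to 85 mm and grips with 20 to 120 N. Pads are 22 mm wide; open, the fingers measure 114 mm over their backs; the gripper's body (76 mm by 85 mm) begins 54 mm behind the grasp point. The pads swing forward as they close: fully open they stand 13 mm farther back than shut.
Start: joints at [1.007, 0.434, 0.025, 1.573, -0.012, 1.134, -0.075], TCP at [0.278, -0.56, 0.231] pointing down, gripper open.
Joint ranges: [-2.62, 2.62], [-0.44, 2.09], [-1.27, 1.32], [0.08, 2.57], [-1.32, 4.46], [0.12, 2], [-2.74, 2.74]. Speed limits (rad/s): [2.22, 2.22, 3.01, 3.01, 3.14, 3.14, 3.14].

## Interface

Orientations are given as a rotation vector (axis times angle).
In Python, from plant import ctrl, cams gives the robot as it stands.
- The arm moves only by the tool step_arm, never from a script. Its argument "increments" is a list of rows, each an object of numbers: "dx", "dy", "dz": the shift along the tool's x, y, z in m; "rx", "ry", "rz": the turn, a rotation vector about the tool's x, y, z in degrees; "claw": the finger opening in m, from 0 to 0.0854. A call has 1 to 8 rows; each row is the pose to reach, as a shift and turn from the pose commanded when the call began, along the tool's axes at that moment; what a row does not reach only later rows make up. A row lasts 1/10 s, in which the tool goes at most 50 mm and 8.59 degrees, less where a joint would pass 70% of its speed; a pose out of reach is approached as far as the arm can. A call with a gripper value outside its range is refused whole. The fingers move at their own pace and stop on an object; "squeeze" is the grip in N (left out, the last holds). Time passes only in rows, so rows that repeat a pose let the fingers close. It gives the time, the measured TCP pose, the force, the opening and the grip force at its end, in the units of the state.
- ctrl.read_state(): the state, without advancing time (a new reading comes with each control period).
- cams.get_image(name): name is "scene" or "top"; returns the picture (480x640x3 uint8, blue, green, red); there is no depth.
- cams.camera_model(name): a dict with "fx", "fy", "cx", "cy" (pixels), "R" (3x3) and "t" (3): a world point X has camera coordinates R X + t. Camera axes: x right, y down, z forward; pixel columns grow to the right and rows downward; lengths in m; the calibration is good to about 2 mm. A picture is of the moment at which its call begins. camera_model takes no time and is no camera call.
- ctrl.sign_off(): hands the job in; it is judged then, once.
The state is a dict: "time_s": time; "q": joint angles; "joint_vel": joint speeds; "joint_efforts": joint torques, N m; "position": TCP position; "tool_rot": TCP orientation; "force": force on the tool from outside, world axes, zero at the start; "moment": the same for the moment, N m; "gripper_width": finger opening in m; "finger_force": force on a finger pad.
Only numpy, scipy, OpenCV 4.12 (cv2) and the standard library are available. Lean on these libraries where they do the work, as an engineer would, in place of code of your own. Each camera call takes 0.05 s, during which the arm holds its last target. There are 200 camera calls.

## Task

Take the burnisher by its handle from its cradle and, holding it upright, rub down the dark inlay strip on the board in one slow, unbroken pass (about 4 cm/s) from the end by the round dog, round the bend, to the end by the square stop. Press lightly so that the sprung nose stays part way in, and keep the nose on the strip all the way, neither lifting off nor straying onto the bare board. Then lift it off and set it gently back in the cradle as it was, leaving the jar, the board blanks and the knife alone.

Things in the scene. Friction and masses are not known exactly. Their poses are not given: they have to be found in the camera images.
- burnisher: Loose hand tool, 0.24 kg: level dark wooden handle bar 150 x 24 x 30 mm (x, y, z); a steel barrel 22 mm thick goes down from its middle to 60 mm below the bar's centre, the sprung nose below that. Origin: centre of the bar; x along the bar, z up. It starts in the cradle, bar along the cradle's x. Grip it across the middle of the bar.
- nose_tip (a point): Centre of the underside of the burnisher's sprung nose (a dark steel foot, 18 mm wide, 12 mm across at the bottom), straight below the handle: 85 mm below the handle's centre when the nose is out, up to 12 mm less when pressed in.
- nose (a joint): How far the sprung nose is pressed up into the barrel: 0 m fully out, 0.012 m fully in. It starts to move at about 1.2 N and is fully in at about 4.8 N.
- cradle: Fixed plywood cradle, left or right of the board: base 160 x 120 x 12 mm (x, y, z), two uprights 14 mm thick at x = +-50 mm. Each has a saddle 90 mm above the table between cheeks 40 mm apart (in y) that rise to 106 mm. The bar lies across both saddles along x, its centre 105 mm above the table. Origin: centre of the underside, on the table; z up.
- board: Fixed light wooden board 170 x 240 x 24 mm, flat on the table. A dark inlay strip 18 mm wide, flush in its top, runs from the +y edge (a round steel dog, 34 mm wide and high, stands there) to the -y edge (square steel stop, 34 mm). Origin: centre of the underside. Strip centreline in its frame: (-35, 105), (20, 15), (20, -105) mm, and straight on to the edges.
- seam_start (a point): On the strip's centreline at the board's top, 15 mm in from the +y edge (round dog), where the pass begins. x points along the strip to the bend, y across it, z up.
- seam_bend (a point): The strip's bend, at the board's top, 105 mm from seam_start. x points along the strip to seam_end, y across it, z up.
- seam_end (a point): On the strip's centreline at the board's top, 120 mm past the bend, 15 mm in from the -y edge (square stop), where the pass finishes. x points on along the strip.
- glue_jar: Bystander: jar 72 mm across, 100 mm tall, standing beyond the board and cradle. Origin: centre of its underside.
- blanks: Bystander: stack of three board blanks stuck together, 120 x 90 mm, 54 mm high. Origin: centre of its underside.
- knife: Bystander: a filling knife 200 mm long lying on the table. Origin: under its middle.
There are look-alikes about, which are no part of the job. Of the things shaped like the burnisher, the wooden one is meant. Leave any purple look-alike of the cradle alone.

How it is judged:
By the outcome, as a careful person would: the job done as asked, in the order asked, and still so for the second after the job is handed in, with the robot touching nothing.
It also fails if it takes over 64 s, if anything falls off the work surface, if the arm or the gripper's body presses on something with over 40 N, if the wrist force passes 120 N, or if a joint passes its speed limit or range.

## Working session

There is one attempt and no reset: what is moved stays moved. The work goes in short steps, Python scripts to look and compute and a tool call to move; the robot and the scene stay as the last step left them, time stands still between calls to the robot, and variables do not carry over. Pictures are saved under pics/ and viewed, at most 10 in all, crops included, and the job is handed in when it is done.

Besides the shell and the picture viewer there is one more tool, called after "Call:" as name([rows], argument=value, ...), one row to a line, values as JSON. step_arm: Moves the arm, as the interface text tells. Its arguments: {"type":"object","properties":{"increments":{"type":"array"},"squeeze":{"type":"number"}},"required":["increments"]}

```bash
mkdir -p pics; ls
python3 - <<'E'
from plant import ctrl,cams
import cv2
s=ctrl.read_state();print({k:s[k] for k in('time_s','position','tool_rot','force','gripper_width')})
for n in('scene','top'):
    cv2.imwrite(f'pics/{n}0.png',cams.get_image(n)); print(n,cams.camera_model(n))
E
```

```text
pics
{'time_s': 0.0, 'position': array([ 0.27762707, -0.55937355,  0.23053761]), 'tool_rot': array([-3.05715929e+00, -7.17001021e-01,  7.77947652e-04]), 'force': array([ 0.44712098, -0.23928157, -0.23758807]), 'gripper_width': 0.0852600643654901}
scene {'fx': 552.3867408428428, 'fy': 552.3867408428428, 'cx': 316.9957074501323, 'cy': 238.5602440807986, 'R': array([[ 0.87975864,  0.47530292,  0.0105769 ],
       [ 0.30768374, -0.55226319, -0.77481358],
       [-0.36242992,  0.68490328, -0.6321013 ]]), 't': array([-0.52205248, -0.11245032,  1.84626997])}
top {'fx': 533.218239089437, 'fy': 533.218239089437, 'cx': 322.0451257951869, 'cy': 239.29131585083272, 'R': array([[-0.00499707, -0.99998406,  0.00262912],
       [-0.97726448,  0.0043262 , -0.21197978],
       [ 0.21196502, -0.00362862, -0.97727052]]), 't': array([0.01737985, 0.59808771, 1.20524113])}
```

View pics/top0.png

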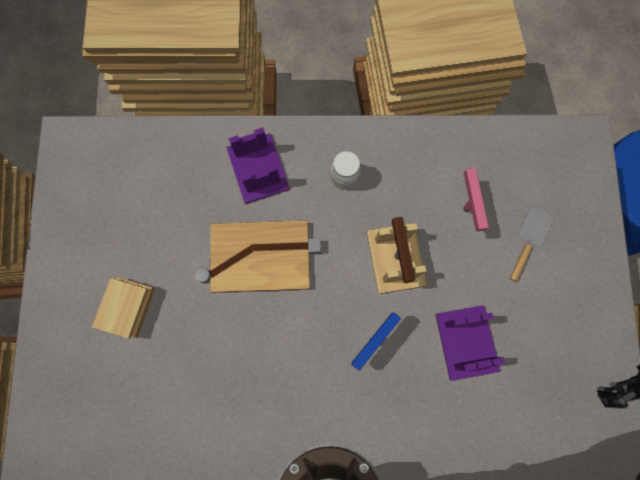

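View pics/scene0.png

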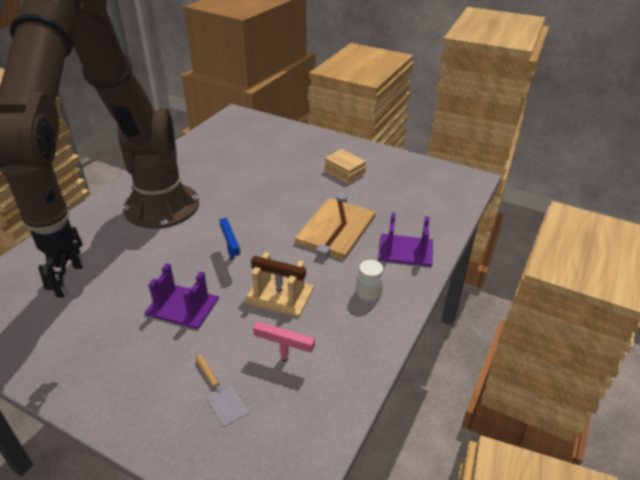

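Top view: three burnisher shapes. There is a dark-wood one in the plywood cradle (403,250), a blue one (376,341) and a pink one (476,200). The wooden one is meant, and its cradle is plywood, not either of the purple ones at (258,165) and (468,342). The round dog is at (202,276) and the square stop at (314,245). Next I measure and confirm in an enlarged crop.

```bash
cat > h.py <<'E'
import numpy as np, cv2
from plant import ctrl,cams
def ray(n,uv,z):
    m=cams.camera_model(n);R=np.array(m['R']);t=np.array(m['t'])
    uv=np.atleast_2d(np.float64(uv))
    d=np.c_[(uv[:,0]-m['cx'])/m['fx'],(uv[:,1]-m['cy'])/m['fy'],np.ones(len(uv))]@R
    c=-R.T@t
    return c+d*((z-c[2])/d[:,2])[:,None]
def proj(n,X):
    m=cams.camera_model(n);p=np.atleast_2d(X)@np.array(m['R']).T+np.array(m['t'])
    return np.c_[p[:,0]/p[:,2]*m['fx']+m['cx'],p[:,1]/p[:,2]*m['fy']+m['cy']]
def mask(im,lo,hi,box):
    m=cv2.inRange(cv2.cvtColor(im,cv2.COLOR_BGR2HSV),lo,hi)
    o=np.zeros_like(m);x0,y0,x1,y1=box;o[y0:y1,x0:x1]=m[y0:y1,x0:x1];return o
E
python3 - <<'E'
from h import *
im=cv2.imread('pics/top0.png');hsv=cv2.cvtColor(im,cv2.COLOR_BGR2HSV)
for p in[(403,235),(408,270),(280,245),(230,262),(240,280),(385,275),(340,280),(202,276),(314,245)]:print(p,hsv[p[1],p[0]])
a=cv2.resize(im[205:305,190:330],None,fx=5,fy=5,interpolation=cv2.INTER_CUBIC)
b=cv2.resize(im[205:305,355:435],None,fx=5,fy=5,interpolation=cv2.INTER_CUBIC)
c=np.hstack([a,b]);cv2.imwrite('pics/crop.png',cv2.resize(c,(792,360)))
# board: light wood incl. strip
wood=mask(im,(5,60,20),(25,255,255),(195,210,325,300))
c=max(cv2.findContours(wood,0,2)[0],key=cv2.contourArea)
r=cv2.minAreaRect(ray('top',c[:,0],.024)[:,:2].astype(np.float32));print('board',r,cv2.boundingRect(c))
dark=mask(im,(0,60,15),(25,255,110),(207,235,308,280))
v,u=np.nonzero(dark);W=ray('top',np.c_[u,v],.024)
print('strip n',len(u))
for y in np.arange(W[:,1].min(),W[:,1].max(),.015):
    k=abs(W[:,1]-y)<.004
    if k.sum()>2:print(round(y,4),W[k,0].mean().round(4),np.ptp(W[k,0]).round(4),k.sum())
d=mask(im,(0,60,5),(25,255,110),(385,210,420,290))
c=max(cv2.findContours(d,0,2)[0],key=cv2.contourArea)
P=ray('top',c[:,0],.12)[:,:2].astype(np.float32)
print('handle',cv2.minAreaRect(P),cv2.boxPoints(cv2.minAreaRect(c)))
k=mask(im,(5,60,110),(30,255,255),(362,215,432,296))
c=cv2.findContours(k,0,2)[0];c=np.vstack([x for x in c if cv2.contourArea(x)>30])
print('cradle px',cv2.boxPoints(cv2.minAreaRect(c)))
E
```

```text
(403, 235) [ 11 165  74]
(408, 270) [ 11 162  71]
(280, 245) [ 10 149  72]
(230, 262) [ 10 158  68]
(240, 280) [ 19 117 194]
(385, 275) [ 18 109 122]
(340, 280) [ 12  19 135]
(202, 276) [150   2 145]
(314, 245) [150   2 135]
board ((0.5669278502464294, 0.16784384846687317), (0.17249520123004913, 0.24125880002975464), 1.8599178791046143) (210, 220, 100, 73)
strip n 689
0.0514 0.5921 0.015 13
0.0664 0.5915 0.0125 18
0.0814 0.5907 0.015 20
0.0964 0.5898 0.015 24
0.1114 0.5905 0.015 28
0.1264 0.5897 0.0125 22
0.1414 0.5885 0.015 20
0.1564 0.5886 0.015 20
0.1714 0.5882 0.015 21
0.1864 0.5862 0.0199 22
0.2014 0.576 0.0199 27
0.2164 0.5674 0.0223 28
0.2314 0.5565 0.0198 22
0.2464 0.5476 0.0222 24
0.2614 0.5376 0.0221 31
0.2764 0.5269 0.0196 23
handle ((0.562593400478363, -0.16624869406223297), (0.0770544707775116, 0.1499374657869339), 88.279541015625) [[385. 217.]
 [419. 217.]
 [419. 282.]
 [385. 282.]]
cradle px [[365.9344  230.15536]
 [416.75714 220.47482]
 [428.95844 284.5317 ]
 [378.13568 294.21225]]
```

View pics/crop.png

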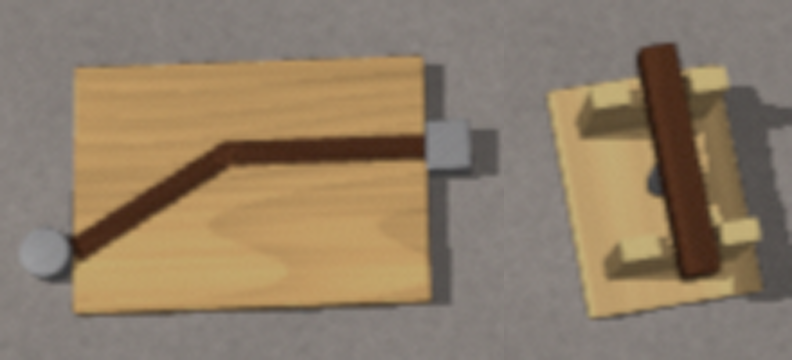

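The crop confirms the dark-wood burnisher lying in the plywood cradle, and the strip running from the round dog on the left to the square stop on the right. The handle mask picked up shadow, so I'll tighten it and cross-check with the scene view.

```bash
cat >> h.py <<'E'
from scipy.spatial.transform import Rotation as Ro
from scipy.optimize import least_squares
def inc(pos,yaw,s=None):
    "tool-frame shift and turn (deg) to tool-down pose with tool x at yaw"
    s=s or ctrl.read_state()
    R=Ro.from_rotvec(s['tool_rot']);T=Ro.from_euler('z',yaw)*Ro.from_rotvec([np.pi,0,0])
    d=R.inv().apply(np.array(pos)-s['position']);r=(R.inv()*T).as_rotvec(degrees=True)
    return d.round(4),r.round(2)
def barrect(im,box,ztop):
    m=mask(im,(4,140,20),(18,255,100),box)
    m=cv2.morphologyEx(m,cv2.MORPH_OPEN,np.ones((3,3)))
    c=max(cv2.findContours(m,0,2)[0],key=cv2.contourArea)
    return c[:,0]
def handle(n,box,z,im=None):
    "bar pose (x,y,yaw) from silhouette extents: outline of the 8 corners' hull"
    im=cams.get_image(n) if im is None else im
    c=barrect(im,box,z); return c,cv2.minAreaRect(ray(n,c,z+.015)[:,:2].astype(np.float32))
E
python3 - <<'E'
from h import *
im=cv2.imread('pics/top0.png')
c,r=handle('top',(380,210,422,292),.105,im)
print('rect',r,len(c),cv2.boundingRect(c))
# end midpoints of bar: farthest contour parts along the axis
W=ray('top',c,.12)[:,:2]
sc=cv2.imread('pics/scene0.png')
cs=barrect(sc,(240,245,315,285),0);rs=cv2.minAreaRect(cs);print('scene',rs,cv2.boundingRect(cs))
# silhouette centroid of bar ~ projection of bar centre: rays at bar-centre height
for n,cc in(('top',c),('scene',cs)):
    M=cv2.moments(cc);print(n,ray(n,[M['m10']/M['m00'],M['m01']/M['m00']],.105))
hs=cv2.minAreaRect(ray('scene',cs,.105)[:,:2].astype(np.float32));print(hs)
# cradle base: near-left, near-right visible corners from crop px
px=np.float32([(548,93),(590,318),(762,290)])/3.6;px=np.c_[px[:,0]+(355-140),px[:,1]+205]
print('base corners',px,ray('top',px,.012)[:,:2])
# strip from scene: board check
d=mask(sc,(0,60,15),(25,255,110),(300,185,380,262))
v,u=np.nonzero(d);W=ray('scene',np.c_[u,v],.024)
th=np.deg2rad(1.86);B=Ro.from_euler('z',th).as_matrix()[:2,:2]
P=np.array([.5682,.1682])+np.float64([(-35,105),(20,15),(20,-105)])/1000@B.T
print('seam',P.round(4)); print('px top',proj('top',np.c_[P,[.024]*3]).round(1),'scene',proj('scene',np.c_[P,[.024]*3]).round(1))
k=(abs(W[:,1]-.1)<.03);print('scene strip x at y~.1',W[k,0].mean(),W[k,1].mean(),k.sum())
E
```

```text
rect ((0.5626614093780518, -0.1682259440422058), (0.14677801728248596, 0.02561812847852707), 8.910164833068848) 58 (393, 218, 22, 64)
scene ((277.8529052734375, 267.5882263183594), (52.387699127197266, 11.884245872497559), 14.03624439239502) (253, 258, 51, 22)
top [[ 0.56375452 -0.17099215  0.105     ]]
scene [[ 0.56874403 -0.17171553  0.105     ]]
((0.5667364001274109, -0.17267924547195435), (0.1482655555009842, 0.044631585478782654), 9.162500381469727)
base corners [[367.22223 230.83333]
 [378.88892 293.33334]
 [426.6667  285.55554]] [[ 0.63051132 -0.09821519]
 [ 0.47459784 -0.12296869]
 [ 0.49301826 -0.2399078 ]]
seam [[0.5298 0.272 ]
 [0.5877 0.1838]
 [0.5916 0.0639]]
px top [[216.  270.8]
 [252.9 247.2]
 [301.9 245.5]] scene [[339.3 202.8]
 [343.2 222.2]
 [326.7 243.8]]
scene strip x at y~.1 0.6117903543727776 0.09902313479253967 69
```

Run:
```python
from h import *
print(inc([.564,-.170,.18],np.deg2rad(9)), inc([.564,-.170,.086],np.deg2rad(9)))
```

```text
(array([ 0.4297, -0.2215,  0.0509]), array([-0.08,  0.02, 17.4 ])) (array([ 0.4297, -0.2213,  0.1449]), array([-0.08,  0.02, 17.4 ]))
```

Call:
step_arm([
  {"dx": 0.05, "dy": -0.026, "dz": 0.006, "rz": 2.2},
  {"dx": 0.1, "dy": -0.052, "dz": 0.012, "rz": 4.4},
  {"dx": 0.15, "dy": -0.078, "dz": 0.018, "rz": 6.6},
  {"dx": 0.2, "dy": -0.104, "dz": 0.024, "rz": 8.7},
  {"dx": 0.26, "dy": -0.134, "dz": 0.03, "rz": 11},
  {"dx": 0.32, "dy": -0.165, "dz": 0.04, "rz": 13},
  {"dx": 0.38, "dy": -0.196, "dz": 0.05, "rz": 15.5},
  {"dx": 0.4297, "dy": -0.2215, "dz": 0.051, "rz": 17.4},
])

```text
$.increments[0]: bad value
```

Call:
step_arm([
  {"dx": 0, "dy": 0, "dz": 0},
  {"dx": 0, "dy": 0, "dz": 0},
])

```text
$.increments[0]: bad value
```

Run:
```python
from h import *
s=ctrl.read_state();print(s['time_s'],s['position'],s['tool_rot'])
print(inc([.564,-.170,.18],np.deg2rad(9)))
```

```text
0.1 [ 0.27763875 -0.5594619   0.23062432] [-3.05734183e+00 -7.16981608e-01  7.30942727e-04]
(array([ 0.4297, -0.2215,  0.0509]), array([-0.08,  0.02, 17.4 ]))
```

Call:
step_arm([
  {"dx": 0.05, "dy": -0.026, "dz": 0.006, "rx": 0, "ry": 0, "rz": 2.2, "claw": 0.085},
  {"dx": 0.1, "dy": -0.052, "dz": 0.012, "rx": 0, "ry": 0, "rz": 4.4, "claw": 0.085},
  {"dx": 0.15, "dy": -0.078, "dz": 0.018, "rx": 0, "ry": 0, "rz": 6.6, "claw": 0.085},
  {"dx": 0.2, "dy": -0.104, "dz": 0.024, "rx": 0, "ry": 0, "rz": 8.7, "claw": 0.085},
  {"dx": 0.26, "dy": -0.134, "dz": 0.03, "rx": 0, "ry": 0, "rz": 11, "claw": 0.085},
  {"dx": 0.32, "dy": -0.165, "dz": 0.04, "rx": 0, "ry": 0, "rz": 13, "claw": 0.085},
  {"dx": 0.38, "dy": -0.196, "dz": 0.05, "rx": 0, "ry": 0, "rz": 15.5, "claw": 0.085},
  {"dx": 0.43, "dy": -0.2215, "dz": 0.051, "rx": 0, "ry": 0, "rz": 17.4, "claw": 0.085},
])

```text
time_s: 0.9
position: [0.5139, -0.2377, 0.1873]
tool_rot: [-3.132, -0.243, 0.001]
force: [0.4, -1.1, -0.2]
gripper_width: 0.0853
finger_force: 0.0
```

Call:
step_arm([
  {"dx": 0, "dy": 0, "dz": 0, "rx": 0, "ry": 0, "rz": 0, "claw": 0.085},
  {"dx": 0, "dy": 0, "dz": 0, "rx": 0, "ry": 0, "rz": 0, "claw": 0.085},
  {"dx": 0, "dy": 0, "dz": 0, "rx": 0, "ry": 0, "rz": 0, "claw": 0.085},
])

```text
time_s: 1.2
position: [0.5126, -0.2407, 0.1877]
tool_rot: [3.131, 0.245, -0.001]
force: [-0.9, 0.3, 0.3]
gripper_width: 0.0849
finger_force: 0.0
```

Run:
```python
from h import *
s=ctrl.read_state();print(s['time_s'],s['position'],s['tool_rot'],s['force'])
print(inc([.564,-.170,.14],np.deg2rad(9)))
```

```text
1.2 [ 0.51258333 -0.24067685  0.18774117] [ 3.13147718e+00  2.44663091e-01 -1.45020002e-03] [-0.87952748  0.25768125  0.30873202]
(array([ 0.0618, -0.0619,  0.0477]), array([ 0.03,  0.06, -0.07]))
```

Call:
step_arm([
  {"dx": 0.02, "dy": -0.02, "dz": 0.01, "rx": 0, "ry": 0, "rz": 0, "claw": 0.085},
  {"dx": 0.045, "dy": -0.045, "dz": 0.02, "rx": 0, "ry": 0, "rz": 0, "claw": 0.085},
  {"dx": 0.0618, "dy": -0.0619, "dz": 0.03, "rx": 0, "ry": 0, "rz": 0, "claw": 0.085},
  {"dx": 0.0618, "dy": -0.0619, "dz": 0.0477, "rx": 0, "ry": 0, "rz": 0, "claw": 0.085},
  {"dx": 0.0618, "dy": -0.0619, "dz": 0.0477, "rx": 0, "ry": 0, "rz": 0, "claw": 0.085},
  {"dx": 0.0618, "dy": -0.0619, "dz": 0.0477, "rx": 0, "ry": 0, "rz": 0, "claw": 0.085},
  {"dx": 0.0618, "dy": -0.0619, "dz": 0.0477, "rx": 0, "ry": 0, "rz": 0, "claw": 0.085},
])

```text
time_s: 1.9
position: [0.5646, -0.1705, 0.1412]
tool_rot: [3.131, 0.242, 0.001]
force: [0.6, 0.5, 0.4]
gripper_width: 0.0848
finger_force: 0.0
```

Run:
```python
from h import *
s=ctrl.read_state();print(s['time_s'],s['position'],s['force'])
print(inc([.564,-.170,.087],np.deg2rad(9)))
b=cams.get_image('scene');a=cams.get_image('top')
f=lambda i,x0,y0,w,h:cv2.resize(i[y0:y0+h,x0:x0+w],(390,390),interpolation=cv2.INTER_CUBIC)
cv2.imwrite('pics/pre.png',np.hstack([f(b,220,210,110,110),f(a,350,200,110,110)]))
```

```text
1.9 [ 0.56458892 -0.1704982   0.14116044] [0.64650723 0.51047197 0.40602623]
(array([-0.0005, -0.0006,  0.0542]), array([ 0.06, -0.04, -0.15]))
```

View pics/pre.png

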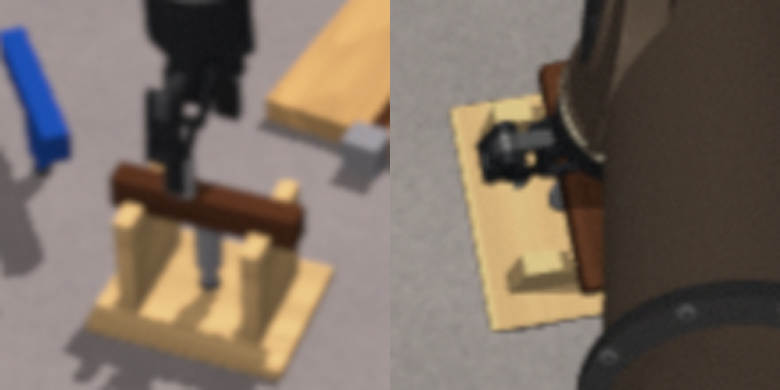

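The scene view shows the fingers straddling the bar's middle. The front finger is at about (180,180) in the crop, and the barrel at (207,250) matches once perspective is allowed for. Descending and gripping next.

Call:
step_arm([
  {"dx": 0, "dy": 0, "dz": 0.02, "rx": 0, "ry": 0, "rz": 0, "claw": 0.085},
  {"dx": 0, "dy": 0, "dz": 0.04, "rx": 0, "ry": 0, "rz": 0, "claw": 0.085},
  {"dx": 0, "dy": 0, "dz": 0.054, "rx": 0, "ry": 0, "rz": 0, "claw": 0.085},
  {"dx": 0, "dy": 0, "dz": 0.054, "rx": 0, "ry": 0, "rz": 0, "claw": 0.05},
  {"dx": 0, "dy": 0, "dz": 0.054, "rx": 0, "ry": 0, "rz": 0, "claw": 0.035},
  {"dx": 0, "dy": 0, "dz": 0.054, "rx": 0, "ry": 0, "rz": 0, "claw": 0.03},
  {"dx": 0, "dy": 0, "dz": 0.054, "rx": 0, "ry": 0, "rz": 0, "claw": 0.02},
  {"dx": 0, "dy": 0, "dz": 0.054, "rx": 0, "ry": 0, "rz": 0, "claw": 0.01},
], squeeze=50)

```text
time_s: 2.8
position: [0.5655, -0.169, 0.0873]
tool_rot: [3.131, 0.246, 0.003]
force: [-1.8, -1.0, 5.4]
gripper_width: 0.0236
finger_force: 49.8
```

Call:
step_arm([
  {"dx": 0, "dy": 0, "dz": 0, "rx": 0, "ry": 0, "rz": 0, "claw": 0.01},
  {"dx": 0, "dy": 0, "dz": 0, "rx": 0, "ry": 0, "rz": 0, "claw": 0.01},
  {"dx": 0, "dy": 0, "dz": 0, "rx": 0, "ry": 0, "rz": 0, "claw": 0.01},
  {"dx": 0, "dy": 0, "dz": 0, "rx": 0, "ry": 0, "rz": 0, "claw": 0.01},
])

```text
time_s: 3.2
position: [0.5655, -0.169, 0.0873]
tool_rot: [3.131, 0.246, 0.003]
force: [-0.8, -0.9, 6.5]
gripper_width: 0.0232
finger_force: 49.8
```

Run:
```python
from h import *
s=ctrl.read_state();print(s['time_s'],s['position'],s['tool_rot'],s['force'],s['gripper_width'],s['finger_force'])
s=ctrl.read_state();print(s['position'])
```

```text
3.2 [ 0.56551732 -0.16902827  0.08727658] [3.13121155e+00 2.46080038e-01 2.79572556e-03] [-0.76476648 -0.91565948  6.5222854 ] 0.023231878199496094 49.81727957725525
[ 0.56551732 -0.16902827  0.08727658]
```

Call:
step_arm([
  {"dx": 0, "dy": 0, "dz": -0.005, "rx": 0, "ry": 0, "rz": 0, "claw": 0.01},
  {"dx": 0, "dy": 0, "dz": -0.02, "rx": 0, "ry": 0, "rz": 0, "claw": 0.01},
  {"dx": 0, "dy": 0, "dz": -0.04, "rx": 0, "ry": 0, "rz": 0, "claw": 0.01},
  {"dx": 0, "dy": 0, "dz": -0.06, "rx": 0, "ry": 0, "rz": 0, "claw": 0.01},
  {"dx": 0, "dy": 0, "dz": -0.08, "rx": 0, "ry": 0, "rz": 0, "claw": 0.01},
  {"dx": 0, "dy": 0, "dz": -0.1, "rx": 0, "ry": 0, "rz": 0, "claw": 0.01},
  {"dx": 0, "dy": 0, "dz": -0.1, "rx": 0, "ry": 0, "rz": 0, "claw": 0.01},
])

```text
time_s: 3.9
position: [0.5662, -0.1689, 0.1889]
tool_rot: [3.131, 0.246, 0.007]
force: [-0.2, 0.4, -2.9]
gripper_width: 0.023
finger_force: 49.1
```

Run:
```python
from h import *
s=ctrl.read_state();print(s['time_s'],s['position'],s['tool_rot'],s['force'],s['gripper_width'])
print(inc([.530,.272,.175],np.deg2rad(9)))
```

```text
3.9 [ 0.56616945 -0.16887498  0.18891761] [3.13073885 0.24640555 0.00665541] [-0.2125393   0.41836501 -2.88331118] 0.02298117173713127
(array([ 0.0332, -0.4411,  0.0134]), array([ 0.09, -0.24,  0.  ]))
```

Call:
step_arm([
  {"dx": 0.003, "dy": -0.03, "dz": 0, "rx": 0, "ry": 0, "rz": 0, "claw": 0.01},
  {"dx": 0.006, "dy": -0.07, "dz": 0, "rx": 0, "ry": 0, "rz": 0, "claw": 0.01},
  {"dx": 0.009, "dy": -0.11, "dz": 0, "rx": 0, "ry": 0, "rz": 0, "claw": 0.01},
  {"dx": 0.012, "dy": -0.15, "dz": 0, "rx": 0, "ry": 0, "rz": 0, "claw": 0.01},
  {"dx": 0.015, "dy": -0.19, "dz": 0, "rx": 0, "ry": 0, "rz": 0, "claw": 0.01},
  {"dx": 0.018, "dy": -0.23, "dz": 0, "rx": 0, "ry": 0, "rz": 0, "claw": 0.01},
  {"dx": 0.021, "dy": -0.27, "dz": 0, "rx": 0, "ry": 0, "rz": 0, "claw": 0.01},
  {"dx": 0.024, "dy": -0.31, "dz": 0, "rx": 0, "ry": 0, "rz": 0, "claw": 0.01},
])

```text
time_s: 4.7
position: [0.539, 0.1426, 0.1851]
tool_rot: [3.132, 0.246, -0.002]
force: [0.7, -0.2, -2.3]
gripper_width: 0.0233
finger_force: 49.4
```

Call:
step_arm([
  {"dx": 0.003, "dy": -0.04, "dz": 0.0, "rx": 0, "ry": 0, "rz": 0, "claw": 0.01},
  {"dx": 0.006, "dy": -0.08, "dz": 0.01, "rx": 0, "ry": 0, "rz": 0, "claw": 0.01},
  {"dx": 0.009, "dy": -0.115, "dz": 0.02, "rx": 0, "ry": 0, "rz": 0, "claw": 0.01},
  {"dx": 0.009, "dy": -0.131, "dz": 0.03, "rx": 0, "ry": 0, "rz": 0, "claw": 0.01},
  {"dx": 0.009, "dy": -0.131, "dz": 0.04, "rx": 0, "ry": 0, "rz": 0, "claw": 0.01},
  {"dx": 0.009, "dy": -0.131, "dz": 0.05, "rx": 0, "ry": 0, "rz": 0, "claw": 0.01},
  {"dx": 0.009, "dy": -0.131, "dz": 0.05, "rx": 0, "ry": 0, "rz": 0, "claw": 0.01},
  {"dx": 0.009, "dy": -0.131, "dz": 0.05, "rx": 0, "ry": 0, "rz": 0, "claw": 0.01},
])

```text
time_s: 5.5
position: [0.5288, 0.2702, 0.136]
tool_rot: [3.131, 0.243, -0.001]
force: [0.1, 1.1, -1.9]
gripper_width: 0.0231
finger_force: 49.4
```

Run:
```python
from h import *
b=cams.get_image('scene');a=cams.get_image('top')
s=ctrl.read_state();p=s['position'];print(s['time_s'],p,s['tool_rot'],s['force'])
print(inc([.530,.272,.12],np.deg2rad(9)))
zc=p[2]+.0177; R=Ro.from_rotvec(s['tool_rot'])
C=p+R.apply([0,0,-.0177])
print('bar pred top px',proj('top',C),'scene',proj('scene',C))
# bar ends (top face corners) predicted for offset zero
ends=np.array([C+R.apply([sx*.075,sy*.012,-.015*sz]) for sx in(1,-1) for sy in(1,-1) for sz in(1,-1)])
np.save('ends.npy',ends)
pt=proj('top',ends);ps=proj('scene',ends);print('top',pt.round(1).tolist());print('scene',ps.round(1).tolist())
tip=p+R.apply([0,0,.0673]);print('tip',tip,proj('scene',tip))
def f(i,c,w,h,o):
    x,y=int(c[0]-w/2),int(c[1]-h/2);print('crop',x,y);return cv2.resize(i[y:y+h,x:x+w],(400,400),interpolation=cv2.INTER_CUBIC)
cv2.imwrite('pics/hov_t.png',a);cv2.imwrite('pics/hov_s.png',b)
cv2.imwrite('pics/hov.png',np.hstack([f(b,proj('scene',C)[0]+[0,12],80,80,0),f(a,proj('top',C)[0],80,80,0)]))
```

```text
5.6 [0.52909718 0.27108568 0.13672374] [3.13211945e+00 2.43749029e-01 1.31938481e-03] [-0.22663232 -0.01298523 -2.06350479]
(array([ 0.001 , -0.0008,  0.0167]), array([ 0.  , -0.05, -0.1 ]))
bar pred top px [[204.95199334 261.92519414]] scene [[340.41942087 169.13192701]]
top [[205.1, 226.5], [207.9, 229.7], [194.1, 228.2], [197.2, 231.3], [213.1, 294.1], [215.8, 295.7], [201.9, 295.9], [204.9, 297.4]]
scene [[362.6, 171.4], [362.0, 179.6], [364.7, 167.6], [364.1, 175.7], [316.8, 162.6], [316.7, 170.7], [319.3, 158.8], [319.2, 166.9]]
tip [0.52915355 0.27108989 0.06942376] [[339.46265008 191.4664283 ]]
crop 300 141
crop 164 221
```

View pics/hov.png

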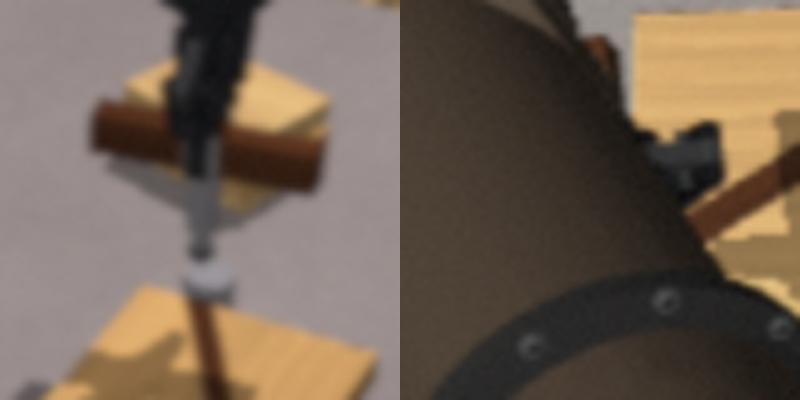

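Scene crop: the bar is level in the fingers, its ends at about (318,166) and (365,176), with the nose at about (340,191) over the dog. The arm hides the top view. The scene's image x is almost the cross-strip direction, so I'll measure bar and strip in it at subpixel level.

Run:
```python
from h import *
b=cv2.imread('pics/hov_s.png');s0=cv2.imread('pics/scene0.png');ends=np.load('ends.npy')
def sil(P):
    p=proj('scene',P);h=cv2.convexHull(p.astype(np.float32))[:,0];return h
def redness(i):return i[:,:,2].astype(float)-i[:,:,0]
def edges(row,lo,hi):
    x=np.arange(len(row));t=(lo+hi)/2;k=row>t
    idx=np.nonzero(np.diff(k.astype(int)))[0]
    return [round(j+(t-row[j])/(row[j+1]-row[j]),2) for j in idx]
v=b.astype(float).sum(2)/3
h=sil(ends)
def hullx(y):
    xs=[]
    for a,c in zip(h,np.roll(h,-1,0)):
        if (a[1]-y)*(c[1]-y)<=0 and a[1]!=c[1]: xs.append(a[0]+(y-a[1])/(c[1]-a[1])*(c[0]-a[0]))
    return np.round(sorted(xs),2)
r=redness(b)
for y in range(163,176,1):
    print(y,'L',v[y,313:323].astype(int),'R',v[y,360:370].astype(int),'pred',hullx(y))
for y in range(180,192):print(y,v[y,332:348].astype(int))
# strip centre per row in scene0
P=np.array([[.5298,.2720],[.5877,.1838],[.5916,.0639]])
L=np.vstack([np.linspace(P[0],P[1],40),np.linspace(P[1],P[2],40)]);q=proj('scene',np.c_[L,np.full(80,.024)])
g=s0.astype(float).sum(2)/3
for y in range(204,243,3):
    x=np.interp(y,q[:,1],q[:,0]);a=int(round(x))
    e=g[y,a-8:a+9];w=np.clip(e.max()*.75-e,0,None);print(y,'pred',round(x,2),'meas',round((w*np.arange(a-8,a+9)).sum()/w.sum(),2), e.astype(int))
```

```text
163 L [147 147 147 143 130 105  75  57  53  52] R [166 150 129 111 107 118 134 143 146 147] pred [316.78 340.91]
164 L [148 147 146 141 123  91  60  45  45  46] R [133 117 103  97 104 121 136 144 146 146] pred [316.77 346.11]
165 L [146 147 146 140 118  82  51  37  36  38] R [102  95  95  99 113 129 139 144 146 145] pred [316.76 351.31]
166 L [145 146 145 137 114  77  46  34  33  33] R [ 88  91 100 111 122 133 141 144 146 147] pred [316.75 356.51]
167 L [146 145 145 137 111  74  42  31  29  30] R [ 84  90 104 116 119 126 136 143 147 148] pred [316.74 361.72]
168 L [146 145 145 137 111  74  43  30  29  30] R [ 75  82  92  97 101 114 133 144 148 149] pred [316.72 364.65]
169 L [144 145 144 137 112  75  43  31  28  29] R [ 65  68  73  73  84 110 133 145 148 149] pred [316.71 364.58]
170 L [145 145 144 137 116  84  56  45  40  34] R [ 59  60  59  61  79 111 135 145 148 148] pred [316.7 364.5]
171 L [145 146 146 140 126 106  91  83  73  58] R [ 52  52  52  57  79 112 137 145 147 147] pred [318.42 364.43]
172 L [146 146 145 143 138 131 126 119 106  84] R [ 43  43  44  52  81 116 137 146 14
[... 1778 characters left out ...]
51 151 152 153]
222 pred 343.12 meas 343.48 [156 153 151 148 142 125  97  68  56  56  68  99 128 145 152 153 152]
225 pred 341.0 meas 342.05 [157 154 152 148 141 128 105  78  59  53  57  75 103 130 146 152 152]
228 pred 338.71 meas 339.75 [156 155 153 147 139 121  96  70  55  52  59  82 112 135 147 152 152]
231 pred 336.42 meas 337.39 [153 155 156 154 148 135 114  85  61  53  53  67  91 119 139 148 150]
234 pred 334.13 meas 335.09 [154 154 156 153 146 130 103  75  57  52  55  70  98 126 144 151 151]
237 pred 331.83 meas 332.86 [153 154 155 152 145 125  97  68  53  51  56  75 105 133 148 153 152]
240 pred 329.54 meas 330.54 [152 152 154 152 140 117  86  61  51  52  61  84 114 138 151 154 153]
```

Tip and strip show the same offset in the scene view (about +0.5 px each), so the tip is under the TCP to about 1 mm and the strip coordinates hold. Lowering to just above the start.

Call:
step_arm([
  {"dx": 0, "dy": -0.0025, "dz": 0.01, "rx": 0, "ry": 0, "rz": 0, "claw": 0.01},
  {"dx": 0, "dy": -0.0025, "dz": 0.02, "rx": 0, "ry": 0, "rz": 0, "claw": 0.01},
  {"dx": 0, "dy": -0.0025, "dz": 0.03, "rx": 0, "ry": 0, "rz": 0, "claw": 0.01},
  {"dx": 0, "dy": -0.0025, "dz": 0.037, "rx": 0, "ry": 0, "rz": 0, "claw": 0.01},
  {"dx": 0, "dy": -0.0025, "dz": 0.037, "rx": 0, "ry": 0, "rz": 0, "claw": 0.01},
  {"dx": 0, "dy": -0.0025, "dz": 0.037, "rx": 0, "ry": 0, "rz": 0, "claw": 0.01},
  {"dx": 0, "dy": -0.0025, "dz": 0.037, "rx": 0, "ry": 0, "rz": 0, "claw": 0.01},
])

```text
time_s: 6.3
position: [0.5283, 0.2747, 0.0995]
tool_rot: [-3.132, -0.246, -0.001]
force: [1.1, -0.1, -2.9]
gripper_width: 0.0232
finger_force: 49.4
```

```bash
cat >> h.py <<'E'
def avg(n=1):
    out=[]
    for _ in range(n):
        cams.get_image('top');out.append(ctrl.read_state())
    s=dict(out[-1]);s['position']=np.mean([o['position'] for o in out],0);s['force']=np.mean([o['force'] for o in out],0)
    return s
E
python3 - <<'E'
from h import *
s=avg(4);print(s['time_s'],s['position'],s['tool_rot'],s['force'])
print(inc([.5287,.2737,.0855],np.deg2rad(8.9),s))
E
```

```text
6.5 [0.5282695  0.27466292 0.09961267] [-3.13169449e+00 -2.46366139e-01 -8.78932130e-04] [ 0.13829422 -0.09244225 -2.06387783]
(array([0.0003, 0.001 , 0.0141]), array([-0.01, -0.03,  0.1 ]))
```

Call:
step_arm([
  {"dx": 0.0003, "dy": 0.001, "dz": 0.004, "rx": 0, "ry": 0, "rz": 0, "claw": 0.01},
  {"dx": 0.0003, "dy": 0.001, "dz": 0.008, "rx": 0, "ry": 0, "rz": 0, "claw": 0.01},
  {"dx": 0.0003, "dy": 0.001, "dz": 0.011, "rx": 0, "ry": 0, "rz": 0, "claw": 0.01},
  {"dx": 0.0003, "dy": 0.001, "dz": 0.014, "rx": 0, "ry": 0, "rz": 0, "claw": 0.01},
  {"dx": 0.0003, "dy": 0.001, "dz": 0.014, "rx": 0, "ry": 0, "rz": 0, "claw": 0.01},
  {"dx": 0.0003, "dy": 0.001, "dz": 0.014, "rx": 0, "ry": 0, "rz": 0, "claw": 0.01},
])

```text
time_s: 7.1
position: [0.5287, 0.2734, 0.0853]
tool_rot: [3.132, 0.246, 0.0]
force: [0.6, -1.8, 1.1]
gripper_width: 0.0233
finger_force: 49.8
```

Run:
```python
from h import *
s=avg(3);p=s['position'];print(s['time_s'],p,s['tool_rot'],s['force'])
R=Ro.from_rotvec(s['tool_rot'])
S,B,C=np.array([[.5287,.2737],[.5877,.1838],[.5916,.0639]])
for a,b in((p[:2],B),(B,C)):
    d=np.r_[b-a,0];print('seg',R.inv().apply(d).round(4),np.linalg.norm(d), 'per 4mm',(R.inv().apply(d)/np.linalg.norm(d)*4).round(3))
```

```text
7.25 [0.52861107 0.27345723 0.08536482] [3.13177584e+00 2.46271647e-01 2.83329872e-04] [ 0.53951605 -1.0299047   1.33050453]
seg [0.0443 0.0978 0.    ] 0.10737746208266896 per 4mm [1.652e+00 3.643e+00 1.000e-03]
seg [-0.0149  0.119   0.    ] 0.11996341108854815 per 4mm [-4.960e-01  3.969e+00  1.000e-03]
```

Nose is pressed with about 3.5 N, so I'm starting the pass.

Call:
step_arm([
  {"dx": 0.00165, "dy": 0.00364, "dz": 0, "rx": 0, "ry": 0, "rz": 0, "claw": 0.01},
  {"dx": 0.0033, "dy": 0.00729, "dz": 0, "rx": 0, "ry": 0, "rz": 0, "claw": 0.01},
  {"dx": 0.00495, "dy": 0.01093, "dz": 0, "rx": 0, "ry": 0, "rz": 0, "claw": 0.01},
  {"dx": 0.0066, "dy": 0.01457, "dz": 0, "rx": 0, "ry": 0, "rz": 0, "claw": 0.01},
  {"dx": 0.00825, "dy": 0.01822, "dz": 0, "rx": 0, "ry": 0, "rz": 0, "claw": 0.01},
  {"dx": 0.0099, "dy": 0.02186, "dz": 0, "rx": 0, "ry": 0, "rz": 0, "claw": 0.01},
  {"dx": 0.01155, "dy": 0.0255, "dz": 0, "rx": 0, "ry": 0, "rz": 0, "claw": 0.01},
  {"dx": 0.0132, "dy": 0.02914, "dz": 0, "rx": 0, "ry": 0, "rz": 0, "claw": 0.01},
])

```text
time_s: 8.05
position: [0.5463, 0.2465, 0.0852]
tool_rot: [3.132, 0.246, -0.0]
force: [-1.3, 0.3, 1.2]
gripper_width: 0.0232
finger_force: 49.8
```

Call:
step_arm([
  {"dx": 0.00165, "dy": 0.00364, "dz": 0, "rx": 0, "ry": 0, "rz": 0, "claw": 0.01},
  {"dx": 0.0033, "dy": 0.00729, "dz": 0, "rx": 0, "ry": 0, "rz": 0, "claw": 0.01},
  {"dx": 0.00495, "dy": 0.01093, "dz": 0, "rx": 0, "ry": 0, "rz": 0, "claw": 0.01},
  {"dx": 0.0066, "dy": 0.01457, "dz": 0, "rx": 0, "ry": 0, "rz": 0, "claw": 0.01},
  {"dx": 0.00825, "dy": 0.01822, "dz": 0, "rx": 0, "ry": 0, "rz": 0, "claw": 0.01},
  {"dx": 0.0099, "dy": 0.02186, "dz": 0, "rx": 0, "ry": 0, "rz": 0, "claw": 0.01},
  {"dx": 0.01155, "dy": 0.0255, "dz": 0, "rx": 0, "ry": 0, "rz": 0, "claw": 0.01},
  {"dx": 0.0132, "dy": 0.02914, "dz": 0, "rx": 0, "ry": 0, "rz": 0, "claw": 0.01},
])

```text
time_s: 8.85
position: [0.5638, 0.2198, 0.0852]
tool_rot: [3.132, 0.246, -0.0]
force: [-1.1, 1.0, 1.3]
gripper_width: 0.0234
finger_force: 49.8
```

Call:
step_arm([
  {"dx": 0.00165, "dy": 0.00364, "dz": 0, "rx": 0, "ry": 0, "rz": 0, "claw": 0.01},
  {"dx": 0.0033, "dy": 0.00729, "dz": 0, "rx": 0, "ry": 0, "rz": 0, "claw": 0.01},
  {"dx": 0.00495, "dy": 0.01093, "dz": 0, "rx": 0, "ry": 0, "rz": 0, "claw": 0.01},
  {"dx": 0.0066, "dy": 0.01457, "dz": 0, "rx": 0, "ry": 0, "rz": 0, "claw": 0.01},
  {"dx": 0.00825, "dy": 0.01822, "dz": 0, "rx": 0, "ry": 0, "rz": 0, "claw": 0.01},
  {"dx": 0.0099, "dy": 0.02186, "dz": 0, "rx": 0, "ry": 0, "rz": 0, "claw": 0.01},
  {"dx": 0.01155, "dy": 0.0255, "dz": 0, "rx": 0, "ry": 0, "rz": 0, "claw": 0.01},
  {"dx": 0.0132, "dy": 0.02914, "dz": 0, "rx": 0, "ry": 0, "rz": 0, "claw": 0.01},
])

```text
time_s: 9.65
position: [0.5814, 0.1931, 0.0852]
tool_rot: [3.132, 0.246, 0.0]
force: [-0.3, 1.5, 1.2]
gripper_width: 0.0234
finger_force: 49.8
```

Call:
step_arm([
  {"dx": 0.00165, "dy": 0.00364, "dz": 0, "rx": 0, "ry": 0, "rz": 0, "claw": 0.01},
  {"dx": 0.0033, "dy": 0.00725, "dz": 0, "rx": 0, "ry": 0, "rz": 0, "claw": 0.01},
  {"dx": 0.0047, "dy": 0.0104, "dz": 0, "rx": 0, "ry": 0, "rz": 0, "claw": 0.01},
  {"dx": 0.0042, "dy": 0.0144, "dz": 0, "rx": 0, "ry": 0, "rz": 0, "claw": 0.01},
  {"dx": 0.0037, "dy": 0.0184, "dz": 0, "rx": 0, "ry": 0, "rz": 0, "claw": 0.01},
  {"dx": 0.0032, "dy": 0.0223, "dz": 0, "rx": 0, "ry": 0, "rz": 0, "claw": 0.01},
  {"dx": 0.0027, "dy": 0.0263, "dz": 0, "rx": 0, "ry": 0, "rz": 0, "claw": 0.01},
  {"dx": 0.0022, "dy": 0.0303, "dz": 0, "rx": 0, "ry": 0, "rz": 0, "claw": 0.01},
])

```text
time_s: 10.45
position: [0.5882, 0.1635, 0.0852]
tool_rot: [3.132, 0.246, 0.0]
force: [-0.5, 1.3, 0.7]
gripper_width: 0.0236
finger_force: 49.8
```

Call:
step_arm([
  {"dx": -0.0005, "dy": 0.00397, "dz": 0, "rx": 0, "ry": 0, "rz": 0, "claw": 0.01},
  {"dx": -0.00095, "dy": 0.00794, "dz": 0, "rx": 0, "ry": 0, "rz": 0, "claw": 0.01},
  {"dx": -0.00145, "dy": 0.01191, "dz": 0, "rx": 0, "ry": 0, "rz": 0, "claw": 0.01},
  {"dx": -0.0019, "dy": 0.01588, "dz": 0, "rx": 0, "ry": 0, "rz": 0, "claw": 0.01},
  {"dx": -0.0024, "dy": 0.01985, "dz": 0, "rx": 0, "ry": 0, "rz": 0, "claw": 0.01},
  {"dx": -0.0029, "dy": 0.02381, "dz": 0, "rx": 0, "ry": 0, "rz": 0, "claw": 0.01},
  {"dx": -0.0034, "dy": 0.02778, "dz": 0, "rx": 0, "ry": 0, "rz": 0, "claw": 0.01},
  {"dx": -0.0039, "dy": 0.03175, "dz": 0, "rx": 0, "ry": 0, "rz": 0, "claw": 0.01},
])

```text
time_s: 11.25
position: [0.5893, 0.1315, 0.0852]
tool_rot: [3.132, 0.246, 0.0]
force: [0.2, 1.4, 0.6]
gripper_width: 0.0235
finger_force: 49.8
```

Call:
step_arm([
  {"dx": -0.0005, "dy": 0.00397, "dz": 0, "rx": 0, "ry": 0, "rz": 0, "claw": 0.01},
  {"dx": -0.00095, "dy": 0.00794, "dz": 0, "rx": 0, "ry": 0, "rz": 0, "claw": 0.01},
  {"dx": -0.00145, "dy": 0.01191, "dz": 0, "rx": 0, "ry": 0, "rz": 0, "claw": 0.01},
  {"dx": -0.0019, "dy": 0.01588, "dz": 0, "rx": 0, "ry": 0, "rz": 0, "claw": 0.01},
  {"dx": -0.0024, "dy": 0.01985, "dz": 0, "rx": 0, "ry": 0, "rz": 0, "claw": 0.01},
  {"dx": -0.0029, "dy": 0.02381, "dz": 0, "rx": 0, "ry": 0, "rz": 0, "claw": 0.01},
  {"dx": -0.0034, "dy": 0.02778, "dz": 0, "rx": 0, "ry": 0, "rz": 0, "claw": 0.01},
  {"dx": -0.0039, "dy": 0.03175, "dz": 0, "rx": 0, "ry": 0, "rz": 0, "claw": 0.01},
])

```text
time_s: 12.05
position: [0.5904, 0.0995, 0.0852]
tool_rot: [3.132, 0.246, -0.0]
force: [-0.0, 1.4, 2.1]
gripper_width: 0.0238
finger_force: 49.8
```

Call:
step_arm([
  {"dx": -0.0005, "dy": 0.00397, "dz": 0, "rx": 0, "ry": 0, "rz": 0, "claw": 0.01},
  {"dx": -0.00095, "dy": 0.00794, "dz": 0, "rx": 0, "ry": 0, "rz": 0, "claw": 0.01},
  {"dx": -0.00145, "dy": 0.01191, "dz": 0, "rx": 0, "ry": 0, "rz": 0, "claw": 0.01},
  {"dx": -0.0019, "dy": 0.01588, "dz": 0, "rx": 0, "ry": 0, "rz": 0, "claw": 0.01},
  {"dx": -0.0024, "dy": 0.01985, "dz": 0, "rx": 0, "ry": 0, "rz": 0, "claw": 0.01},
  {"dx": -0.0029, "dy": 0.02381, "dz": 0, "rx": 0, "ry": 0, "rz": 0, "claw": 0.01},
  {"dx": -0.0034, "dy": 0.02778, "dz": 0, "rx": 0, "ry": 0, "rz": 0, "claw": 0.01},
  {"dx": -0.0039, "dy": 0.03175, "dz": 0, "rx": 0, "ry": 0, "rz": 0, "claw": 0.01},
])

```text
time_s: 12.85
position: [0.5915, 0.0676, 0.0852]
tool_rot: [3.132, 0.246, -0.0]
force: [0.1, 0.7, 0.1]
gripper_width: 0.0234
finger_force: 49.8
```

Call:
step_arm([
  {"dx": -0.0004, "dy": 0.0035, "dz": 0, "rx": 0, "ry": 0, "rz": 0, "claw": 0.01},
  {"dx": -0.0006, "dy": 0.0055, "dz": 0, "rx": 0, "ry": 0, "rz": 0, "claw": 0.01},
  {"dx": -0.0006, "dy": 0.0055, "dz": 0, "rx": 0, "ry": 0, "rz": 0, "claw": 0.01},
  {"dx": -0.0006, "dy": 0.0055, "dz": 0, "rx": 0, "ry": 0, "rz": 0, "claw": 0.01},
])

```text
time_s: 13.25
position: [0.5918, 0.0618, 0.0852]
tool_rot: [3.131, 0.246, -0.0]
force: [-0.2, -0.7, 0.1]
gripper_width: 0.0235
finger_force: 49.8
```

Call:
step_arm([
  {"dx": 0, "dy": 0, "dz": -0.005, "rx": 0, "ry": 0, "rz": 0, "claw": 0.01},
  {"dx": 0, "dy": 0, "dz": -0.02, "rx": 0, "ry": 0, "rz": 0, "claw": 0.01},
  {"dx": 0, "dy": 0, "dz": -0.04, "rx": 0, "ry": 0, "rz": 0, "claw": 0.01},
  {"dx": 0, "dy": 0, "dz": -0.06, "rx": 0, "ry": 0, "rz": 0, "claw": 0.01},
  {"dx": 0, "dy": 0, "dz": -0.08, "rx": 0, "ry": 0, "rz": 0, "claw": 0.01},
  {"dx": 0, "dy": 0, "dz": -0.1, "rx": 0, "ry": 0, "rz": 0, "claw": 0.01},
  {"dx": 0, "dy": 0, "dz": -0.104, "rx": 0, "ry": 0, "rz": 0, "claw": 0.01},
  {"dx": 0, "dy": 0, "dz": -0.104, "rx": 0, "ry": 0, "rz": 0, "claw": 0.01},
])

```text
time_s: 14.05
position: [0.5918, 0.0625, 0.1895]
tool_rot: [3.132, 0.247, 0.001]
force: [-0.6, -0.2, -2.3]
gripper_width: 0.0235
finger_force: 49.5
```

Run:
```python
from h import *
s=avg(2);print(s['time_s'],s['position'],s['tool_rot'],s['force'])
print(inc([.5655,-.169,.189],np.deg2rad(9),s))
```

```text
14.15 [0.59115058 0.06228707 0.1882993 ] [ 3.13162623e+00  2.46599567e-01 -2.80007734e-03] [ 0.10852846 -0.80751823 -2.16708592]
(array([-0.0615,  0.2244, -0.0006]), array([0.01, 0.1 , 0.  ]))
```

Call:
step_arm([
  {"dx": -0.009, "dy": 0.03, "dz": 0, "rx": 0, "ry": 0, "rz": 0, "claw": 0.01},
  {"dx": -0.018, "dy": 0.065, "dz": 0, "rx": 0, "ry": 0, "rz": 0, "claw": 0.01},
  {"dx": -0.028, "dy": 0.1, "dz": 0, "rx": 0, "ry": 0, "rz": 0, "claw": 0.01},
  {"dx": -0.037, "dy": 0.135, "dz": 0, "rx": 0, "ry": 0, "rz": 0, "claw": 0.01},
  {"dx": -0.047, "dy": 0.17, "dz": 0, "rx": 0, "ry": 0, "rz": 0, "claw": 0.01},
  {"dx": -0.055, "dy": 0.2, "dz": 0, "rx": 0, "ry": 0, "rz": 0, "claw": 0.01},
  {"dx": -0.0615, "dy": 0.2244, "dz": 0, "rx": 0, "ry": 0, "rz": 0, "claw": 0.01},
  {"dx": -0.0615, "dy": 0.2244, "dz": 0, "rx": 0, "ry": 0, "rz": 0, "claw": 0.01},
])

```text
time_s: 14.95
position: [0.5642, -0.174, 0.1877]
tool_rot: [3.131, 0.236, -0.005]
force: [0.5, -0.4, -2.0]
gripper_width: 0.0229
finger_force: 49.7
```

Run:
```python
from h import *
s=avg(5);print(s['time_s'],s['position'],s['tool_rot'],s['force'])
print(inc([.5655,-.169,.095],np.deg2rad(9),s))
```

```text
15.2 [ 0.56560468 -0.16857231  0.18819613] [-3.13070616e+00 -2.49492498e-01  1.17589889e-03] [-0.20926577  0.23685092 -2.12988994]
(array([-0.0001,  0.0005,  0.0932]), array([-0.06,  0.04,  0.11]))
```

Call:
step_arm([
  {"dx": 0, "dy": 0.0003, "dz": 0.015, "rx": 0, "ry": 0, "rz": 0, "claw": 0.01},
  {"dx": 0, "dy": 0.0003, "dz": 0.03, "rx": 0, "ry": 0, "rz": 0, "claw": 0.01},
  {"dx": 0, "dy": 0.0003, "dz": 0.045, "rx": 0, "ry": 0, "rz": 0, "claw": 0.01},
  {"dx": 0, "dy": 0.0003, "dz": 0.06, "rx": 0, "ry": 0, "rz": 0, "claw": 0.01},
  {"dx": 0, "dy": 0.0003, "dz": 0.075, "rx": 0, "ry": 0, "rz": 0, "claw": 0.01},
  {"dx": 0, "dy": 0.0003, "dz": 0.087, "rx": 0, "ry": 0, "rz": 0, "claw": 0.01},
  {"dx": 0, "dy": 0.0003, "dz": 0.093, "rx": 0, "ry": 0, "rz": 0, "claw": 0.01},
  {"dx": 0, "dy": 0.0003, "dz": 0.093, "rx": 0, "ry": 0, "rz": 0, "claw": 0.01},
])

```text
time_s: 16.0
position: [0.5658, -0.1686, 0.0955]
tool_rot: [-3.131, -0.248, 0.002]
force: [0.4, -0.7, -2.2]
gripper_width: 0.0236
finger_force: 49.6
```

Run:
```python
from h import *
s=avg(5);print(s['time_s'],s['position'],s['tool_rot'],s['force'])
print(inc([.5655,-.169,.0873],np.deg2rad(9),s))
```

```text
16.25 [ 0.56657038 -0.16909376  0.09672306] [3.13149619e+00 2.46354202e-01 1.93922279e-03] [ 0.18974854 -0.14170698 -2.14093195]
(array([-0.0011, -0.0003,  0.0094]), array([ 0.03, -0.07, -0.  ]))
```

Call:
step_arm([
  {"dx": -0.0005, "dy": 0, "dz": 0.003, "rx": 0, "ry": 0, "rz": 0, "claw": 0.01},
  {"dx": -0.0005, "dy": 0, "dz": 0.006, "rx": 0, "ry": 0, "rz": 0, "claw": 0.01},
  {"dx": -0.0005, "dy": 0, "dz": 0.0075, "rx": 0, "ry": 0, "rz": 0, "claw": 0.01},
  {"dx": -0.0005, "dy": 0, "dz": 0.008, "rx": 0, "ry": 0, "rz": 0, "claw": 0.01},
  {"dx": -0.0005, "dy": 0, "dz": 0.0085, "rx": 0, "ry": 0, "rz": 0, "claw": 0.01},
  {"dx": -0.0005, "dy": 0, "dz": 0.0085, "rx": 0, "ry": 0, "rz": 0, "claw": 0.01},
  {"dx": -0.0005, "dy": 0, "dz": 0.0085, "rx": 0, "ry": 0, "rz": 0, "claw": 0.01},
])

```text
time_s: 16.95
position: [0.5657, -0.1693, 0.0878]
tool_rot: [3.132, 0.246, 0.0]
force: [-0.7, -0.1, -2.3]
gripper_width: 0.023
finger_force: 49.6
```

Run:
```python
from h import *
s=avg(3);print(s['time_s'],s['position'],s['tool_rot'],s['force'])
```

```text
17.1 [ 0.56572141 -0.16925424  0.08777505] [3.13187311e+00 2.46348711e-01 1.49516600e-04] [ 0.04759689  0.30335338 -2.26710875]
```

Just above the saddles. Easing down in 0.3 mm steps.

Call:
step_arm([
  {"dx": 0, "dy": 0, "dz": 0.0003, "rx": 0, "ry": 0, "rz": 0, "claw": 0.01},
  {"dx": 0, "dy": 0, "dz": 0.0006, "rx": 0, "ry": 0, "rz": 0, "claw": 0.01},
  {"dx": 0, "dy": 0, "dz": 0.0006, "rx": 0, "ry": 0, "rz": 0, "claw": 0.01},
  {"dx": 0, "dy": 0, "dz": 0.0006, "rx": 0, "ry": 0, "rz": 0, "claw": 0.01},
])

```text
time_s: 17.5
position: [0.5657, -0.1692, 0.0873]
tool_rot: [3.132, 0.246, 0.0]
force: [-1.3, 0.1, 1.3]
gripper_width: 0.0233
finger_force: 50.1
```

Run:
```python
from h import *
s=avg(3);print(s['time_s'],s['position'],s['tool_rot'],s['force'])
```

```text
17.65 [ 0.56571374 -0.16927126  0.08730447] [3.13179690e+00 2.46394601e-01 2.27974319e-04] [-1.46725747  0.20257828  2.28814499]
```

Seated, with the weight taken by the saddles. Relaxing the grip, then opening.

Call:
step_arm([
  {"dx": 0, "dy": 0, "dz": 0, "rx": 0, "ry": 0, "rz": 0, "claw": 0.022},
  {"dx": 0, "dy": 0, "dz": 0, "rx": 0, "ry": 0, "rz": 0, "claw": 0.025},
  {"dx": 0, "dy": 0, "dz": 0, "rx": 0, "ry": 0, "rz": 0, "claw": 0.03},
  {"dx": 0, "dy": 0, "dz": 0, "rx": 0, "ry": 0, "rz": 0, "claw": 0.05},
  {"dx": 0, "dy": 0, "dz": 0, "rx": 0, "ry": 0, "rz": 0, "claw": 0.085},
  {"dx": 0, "dy": 0, "dz": 0, "rx": 0, "ry": 0, "rz": 0, "claw": 0.085},
  {"dx": 0, "dy": 0, "dz": 0, "rx": 0, "ry": 0, "rz": 0, "claw": 0.085},
  {"dx": 0, "dy": 0, "dz": 0, "rx": 0, "ry": 0, "rz": 0, "claw": 0.085},
], squeeze=20)

```text
time_s: 18.45
position: [0.5657, -0.1693, 0.0871]
tool_rot: [3.132, 0.246, 0.0]
force: [-0.3, -0.0, 0.6]
gripper_width: 0.0847
finger_force: 0.0
```

Call:
step_arm([
  {"dx": 0, "dy": 0, "dz": 0, "rx": 0, "ry": 0, "rz": 0, "claw": 0.085},
  {"dx": 0, "dy": 0, "dz": -0.01, "rx": 0, "ry": 0, "rz": 0, "claw": 0.085},
  {"dx": 0, "dy": 0, "dz": -0.03, "rx": 0, "ry": 0, "rz": 0, "claw": 0.085},
  {"dx": 0, "dy": 0, "dz": -0.06, "rx": 0, "ry": 0, "rz": 0, "claw": 0.085},
  {"dx": 0, "dy": 0, "dz": -0.09, "rx": 0, "ry": 0, "rz": 0, "claw": 0.085},
  {"dx": 0, "dy": 0, "dz": -0.12, "rx": 0, "ry": 0, "rz": 0, "claw": 0.085},
  {"dx": 0, "dy": 0, "dz": -0.14, "rx": 0, "ry": 0, "rz": 0, "claw": 0.085},
  {"dx": 0, "dy": 0, "dz": -0.14, "rx": 0, "ry": 0, "rz": 0, "claw": 0.085},
])

```text
time_s: 19.25
position: [0.5674, -0.1696, 0.2312]
tool_rot: [3.13, 0.246, 0.009]
force: [0.7, 0.4, -0.5]
gripper_width: 0.0851
finger_force: 0.0
```

Call:
step_arm([
  {"dx": -0.03, "dy": 0.01, "dz": 0, "rx": 0, "ry": 0, "rz": 0, "claw": 0.085},
  {"dx": -0.07, "dy": 0.03, "dz": 0, "rx": 0, "ry": 0, "rz": 0, "claw": 0.085},
  {"dx": -0.1, "dy": 0.05, "dz": 0, "rx": 0, "ry": 0, "rz": 0, "claw": 0.085},
  {"dx": -0.13, "dy": 0.08, "dz": 0, "rx": 0, "ry": 0, "rz": 0, "claw": 0.085},
  {"dx": -0.15, "dy": 0.11, "dz": 0, "rx": 0, "ry": 0, "rz": 0, "claw": 0.085},
  {"dx": -0.15, "dy": 0.11, "dz": 0, "rx": 0, "ry": 0, "rz": 0, "claw": 0.085},
  {"dx": -0.15, "dy": 0.11, "dz": 0, "rx": 0, "ry": 0, "rz": 0, "claw": 0.085},
])

```text
time_s: 19.95
position: [0.4341, -0.3018, 0.2268]
tool_rot: [-3.132, -0.243, 0.001]
force: [1.2, 0.3, -0.7]
gripper_width: 0.0851
finger_force: 0.0
```

Run:
```python
from h import *
b=cams.get_image('scene');a=cams.get_image('top')
f=lambda i,x0,y0,w,h:cv2.resize(i[y0:y0+h,x0:x0+w],(390,390),interpolation=cv2.INTER_CUBIC)
cv2.imwrite('pics/end.png',np.hstack([f(b,220,210,110,110),f(a,350,200,110,110)]))
s=ctrl.read_state();print(s['time_s'],s['force'])
try:print(handle('top',(380,210,422,292),.105,a)[1])
except Exception as e:print(e)
print(cv2.absdiff(b,cv2.imread('pics/scene0.png'))[255:320,240:320].max())
```

```text
20.05 [-0.88390264 -0.23426957  0.07909506]
((0.5624077320098877, -0.1653631180524826), (0.1471415013074875, 0.02600891888141632), 8.069494247436523)
45
```

View pics/end.png

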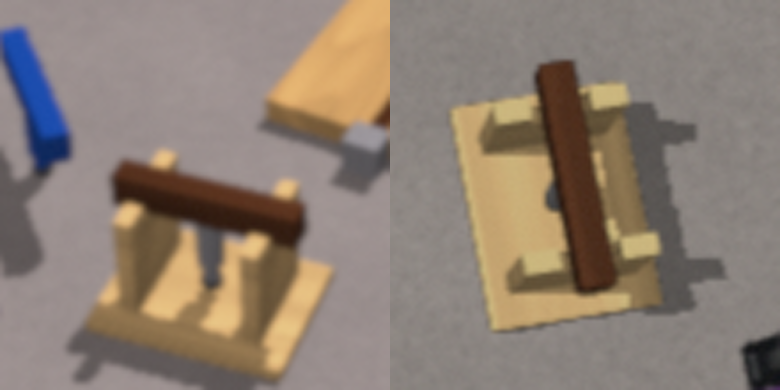

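The burnisher is back in the plywood cradle, bar across both saddles between the cheeks (about (403,250) in the top view). It is within about 3 mm and 1° of where it started. Handing in.

```bash
python3 -c "
from plant import ctrl
print(ctrl.sign_off())"
```

```text
the job is handed in; nothing more can be done
None
```

The inlay strip was rubbed down in one unbroken pass at about 4 cm/s under light pressure, the burnisher was set back in its cradle within about 3 mm and 1° of where it started, and the job was handed in at about 20 s; no verdict came back.

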